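# Clear the block heater's cover and hold it open

### The arm

A 6-joint arm with a two-finger parallel gripper is mounted at the origin on a cart in front of the work surface, level with it; the furniture and walls round the work are solid. World frame = base frame: x ahead of the robot, y to its left, z up, the work surface at z = 0. Lengths are in m, angles in rad, forces in N, time in s.
With the tool pointing down it reaches from about 0.225 to 0.875 m from the base axis. Payload 3.4 kg.
Tool frame: the origin (TCP) lies between the finger pads; the fingertips stand 22 mm ahead of it and the grasp point (between the pads) lies 3 mm ahead of it (manip.finger_overhang is the distance from the TCP to the fingertips, in m); z points along the fingers, y is the line along which they close (so a half turn about z gives the same grasp; the last joint's range is limited). The gripper opens to 85 mm and grips with 20 to 120 N. Pads are 22 mm wide; open, the fingers measure 114 mm over their backs; the gripper's body (76 mm by 85 mm) begins 54 mm behind the grasp point. The pads swing forward as they close: fully open they stand 13 mm farther back than shut.
Start: joints at [-1.346, 0.276, 1.505, -0, 1.361, -0.121], TCP at [0.195, -0.541, 0.253] pointing down, gripper open.
Joint ranges: [-2.89, 2.89], [-0.75, 2.08], [0.22, 2.7], [-1.18, 4.32], [0.11, 2.71], [-2.7, 2.7]. Speed limits (rad/s): [2.57, 2.57, 3.14, 3.14, 3.14, 3.14].

### API

Orientations are given as a unit quaternion [w, x, y, z].
In Python, from rig import get_state, eyes, order, manip gives the robot as it stands.
- The arm moves only by the tool drive_tool, never from a script. Its argument "rows" is a list of rows, each a list of 4 numbers: the shift along the tool's x, y, z in units of 25 mm (1.0 is 25 mm), then the turn about the tool's z in units of 6 degrees (1.0 is 6 degrees). A call has exactly 8 rows; each row is the pose to reach, as a shift and turn from the pose commanded when the call began, along the tool's axes at that moment; what a row does not reach only later rows make up. A row lasts 1/12 s, in which the tool goes at most 41.7 mm and 7.16 degrees, less where a joint would pass 70% of its speed; a pose out of reach is approached as far as the arm can. A call with a gripper value outside its range is refused whole. "grip" is the finger opening in mm, from 0 to 85.4, set as the call begins (left out, the last holds). The fingers move at their own pace and stop on an object; "newtons" is the grip in N (left out, the last holds). Time passes only in rows, so rows that repeat a pose let the fingers close, or fill a call up. It gives the time, the measured TCP pose, the force, the opening and the grip force at its end, in the units of the state.
- get_state(): the state, without advancing time (a new reading comes with each control period).
- eyes.get_image(name): name is "scene" or "side" or "wrist"; returns (picture, depth): 384x512x3 uint8, red, green, blue; 384x512 float32, m along the optical axis (not along the pixel's ray), 0 where there is no reading.
- eyes.camera_info(name): a dict with "fx", "fy", "cx", "cy" (pixels), "dist" ([k1, k2, p1, p2, k3] as OpenCV has them; the pictures are not rectified), "R" (3x3) and "t" (3): a world point X has camera coordinates R X + t. Camera axes: x right, y down, z forward; pixel columns grow to the right and rows downward; lengths in m; the calibration is good to about 2 mm. A picture is of the moment at which its call begins: read the wrist's pose just before it. camera_info takes no time and is no camera call; for the wrist camera it gives the pose at the moment of the call.
- order.sign_off(): hands the job in; it is judged then, once.
The state is a dict: "clock": time; "qpos": joint angles; "qd": joint speeds; "effort": joint torques, N m; "position": TCP position; "ee_rot": TCP orientation; "contact_force": force on the tool from outside, world axes, zero at the start; "moment": the same for the moment, N m; "width": finger opening in m; "gripper_force": force on a finger pad.
Only numpy, scipy, OpenCV 4.12 (cv2) and the standard library are available. Lean on these libraries where they do the work, as an engineer would, in place of code of your own. Each camera call takes 0.05 s, during which the arm holds its last target. There are 200 camera calls.

### The job

The white porcelain crucible left on the block heater's blue cover is brittle: pinch it with a light grip only (at most about 30 N) and set it down gently, upright, on the square white tile. Then raise the spring-closed cover to 60 degrees (the red mark on the arc at its side) and hold it there with the gripper so that the vials can be inspected; finish while still holding it. Leave everything else where it stands.

Things in the scene. Friction and masses are not known exactly. Their poses are not given: they have to be found in the camera images.
- heater: block heater, fixed: white housing 160x160 mm in plan, 85 mm high; origin at the centre of its underside, its own -x side is the front with a black panel. A hinged blue cover (8 mm thick, top at 93 mm) lies flat on it. On its +y side a thin steel arc (65 mm radius about the hinge, up to 160 mm high) has a red mark at 60 degrees, dark ones at 30 and 90, for the red pointer on the cover's edge
- cover (a joint): opening angle of the cover, rad, about the heater's far (+x) top edge: 0 shut (flat), grows as the front edge rises, 1.047 is 60 degrees, stop at 1.6. Its weight (about 0.3 kg) and a spring pull it shut: about 2 N at the knob, square to the cover, lifts and holds it; let go, it falls shut
- cover_hinge (a point): middle of the cover's hinge axis, which runs along the heater's y axis: 80 mm behind the heater's centre, 89 mm above the worktop
- cover_knob (a point): centre of the cover's black knob, a crossbar 30 mm long (along the heater's y), 18 mm in diameter, on a 10 mm stem 30 mm in front of the cover's front edge; 190 mm from the hinge axis, 89 mm above the worktop when shut. Its end faces can be pinched along y from above, a finger on either side; it may turn between the fingers as the cover rises
- crucible: empty white porcelain crucible, round, 40 mm wide at the rim, 26 mm at the foot, 35 mm high, about 50 g; origin at the centre of its underside, z up; it stands on the closed cover at the start
- tile: square white tile, 100x100 mm, 8 mm thick, fixed flat on the worktop to the left or the right of the heater; origin at the centre of its underside
- weight_box: wooden case 76x120x42 mm, closed, fixed, on the other side of the heater; origin at the centre of its underside
- vial_3: bystander: small white-capped sample vial, 24 mm wide, 55 mm high, standing; origin at the centre of its underside
- weight_200: bystander: brass calibration weight, 29 mm wide, 46 mm high, standing; origin at the centre of its underside
- beaker_250: bystander: glass beaker, 71x76 mm, 90 mm high, standing; origin at the centre of its underside

How it is judged:
By the outcome, as a careful person would: the job done as asked, in the order asked, and still so for the second after the job is handed in, while the arm keeps its last pose, push and grip.
It also fails if it takes over 58 s, if anything falls off the work surface, if the arm or the gripper's body presses on something with over 40 N, if the wrist force passes 120 N, or if a joint passes its speed limit or range.

## Working session

There is one attempt and no reset: what is moved stays moved. The work goes in short steps, Python scripts to look and compute and a tool call to move; the robot and the scene stay as the last step left them, time stands still between calls to the robot, and variables do not carry over. Pictures are saved under pics/ and viewed, at most 10 in all, crops included, and the job is handed in when it is done.

Besides the shell and the picture viewer there is one more tool, called after "Emit:" in YAML: its name, and indented under it one key for each argument. drive_tool: Moves the arm, as the interface text tells. Its arguments: {"type":"object","properties":{"rows":{"type":"array","items":{"type":"array","items":{"type":"number"}}},"grip":{"type":"number"},"newtons":{"type":"number"}},"required":["rows"]}

```bash
mkdir -p pics
cat > h.py <<'E'
import numpy as np, cv2
from rig import get_state, eyes, order, manip
def grab(n):
    ci=eyes.camera_info(n); im,d=eyes.get_image(n); return im,d,ci
def K(ci): return np.array([[ci['fx'],0,ci['cx']],[0,ci['fy'],ci['cy']],[0,0,1.]])
def pts(ci,uv,d):
    uv=np.asarray(uv,float).reshape(-1,1,2)
    n=cv2.undistortPoints(uv,K(ci),np.array(ci['dist'],float)).reshape(-1,2)
    c=np.c_[n,np.ones(len(n))]*np.asarray(d,float).reshape(-1,1)
    return (c-np.array(ci['t']))@np.array(ci['R'])
def plane(ci,uv,z):
    R=np.array(ci['R']);C=-R.T@np.array(ci['t'])
    p=pts(ci,uv,np.ones(len(uv)))-C
    return C+p*((z-C[2])/p[:,2])[:,None]
def cloud(ci,d):
    v,u=np.mgrid[:d.shape[0],:d.shape[1]]
    return pts(ci,np.c_[u.ravel(),v.ravel()],d.ravel()).reshape(*d.shape,3)
E
python3 - <<'E'
from h import *
print(get_state())
ims=[]
for n in['scene','side']:
    im,d,ci=grab(n); np.savez(n+'.npz',im=im,d=d,**{k:np.array(v) for k,v in ci.items()})
    cv2.imwrite(f'pics/{n}0.png',im[:,:,::-1])
    print(n,ci['fx'],-np.array(ci['R']).T@np.array(ci['t']),(d>0).mean())
E
```

```text
{'clock': 0.0, 'qpos': array([-1.34600022e+00,  2.76591424e-01,  1.50616678e+00,  2.22011082e-05,
        1.36071114e+00, -1.21001826e-01]), 'qd': array([ 0.00031615, -0.00111652, -0.00111101,  0.00036584,  0.00041467,
        0.00058327]), 'effort': array([-5.86937858e-05, -4.16781127e+01, -2.45807326e+01, -4.26956085e-04,
        1.12119236e-02,  3.35095663e-06]), 'position': array([ 0.19478165, -0.54046352,  0.25242832]), 'ee_rot': array([-9.37649218e-04,  9.85090138e-01,  1.72036445e-01, -3.78361030e-05]), 'contact_force': array([0.33503339, 0.58987294, 0.50437496]), 'moment': array([-0.06080957,  0.03143791,  0.00263017]), 'gripper_force': 0.0, 'width': 0.08537209825405055}
scene 442.2509509561568 [-0.0110604   0.84976964  0.7429852 ] 0.9959818522135416
side 397.72391361226636 [0.19897944 1.23438619 0.54615142] 0.9960428873697916
```

View pics/scene0.png

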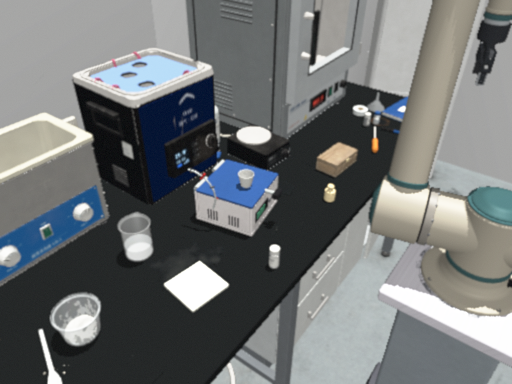

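View pics/side0.png

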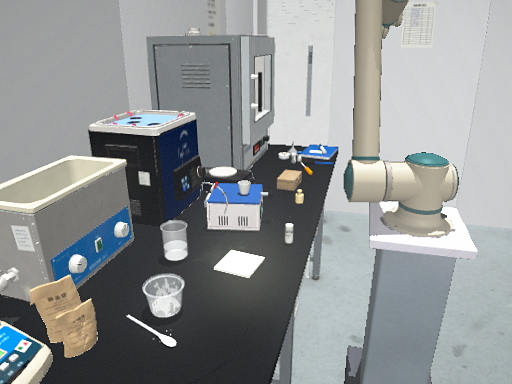

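The scene view shows the heater around (237,200), with its blue cover and the crucible at (245,178). The tile is at (197,285), the vial at (274,257), the weight at (330,193), the box at (337,160) and the beaker at (137,240). The knob is near (270,190) and the arc near (205,180).

Run:
```python
from h import *
for n in['scene','side']:
    z=dict(np.load(n+'.npz')); im,d=z['im'],z['d']; P=cloud(z,d)
    hsv=cv2.cvtColor(im,cv2.COLOR_RGB2HSV)
    X,Y,Z=P[...,0],P[...,1],P[...,2]
    # cover: blue at z~.093
    m=(abs(Z-.093)<.012)&(hsv[...,0]>95)&(hsv[...,0]<130)&(hsv[...,1]>120)&(X<.9)&(X>.2)
    nn,l,s,c=cv2.connectedComponentsWithStats(m.astype(np.uint8)); k=1+np.argmax(s[1:,4]); mm=l==k
    print(n,'cover n',mm.sum(),'z',np.median(Z[mm]))
    cn=max(cv2.findContours(mm.astype(np.uint8),0,2)[0],key=len).reshape(-1,2)
    q=plane(z,cn,.093)[:,:2]; r=cv2.minAreaRect((q*1000).astype(np.float32)); print(' cover rect',r, cv2.boxPoints(r).round())
    # tile
    m=(abs(Z-.008)<.01)&(hsv[...,1]<60)&(hsv[...,2]>190)&(X<.9)&(X>.2)
    nn,l,s,c=cv2.connectedComponentsWithStats(m.astype(np.uint8)); k=1+np.argmax(s[1:,4]); mm=l==k
    cn=max(cv2.findContours(mm.astype(np.uint8),0,2)[0],key=len).reshape(-1,2)
    q=plane(z,cn,.008)[:,:2]; r=cv2.minAreaRect((q*1000).astype(np.float32)); print(' tile',mm.sum(),np.median(Z[mm]),r)
    # crucible
    cx=plane(z,[c[k]],0)
    m=(Z>.102)&(Z<.14)&(hsv[...,1]<60)&(hsv[...,2]>120)&(X<.75)&(X>.3)&(abs(Y-.1)<.4)
    nn,l,s,c=cv2.connectedComponentsWithStats(m.astype(np.uint8))
    for k in range(1,nn):
        if s[k,4]>30:
            mm=l==k; print(' cruc?',s[k],c[k].round(),P[mm].min(0).round(3),P[mm].max(0).round(3),np.median(P[mm],0).round(3))
            t=mm&(Z>.122); 
            if t.sum()>10:
                print('  rim box centre',[(np.percentile(P[t][:,i],2)+np.percentile(P[t][:,i],98))/2 for i in(0,1)],P[t][:,2].max())
    # tall things: objects above the table in region
    m=(Z>.015)&(X<.8)&(X>.2)&(abs(Y)<.6)
    nn,l,s,c=cv2.connectedComponentsWithStats(m.astype(np.uint8))
    for k in range(1,nn):
        if s[k,4]>40: mm=l==k; print(' obj',s[k],np.percentile(P[mm],3,axis=0).round(3),np.percentile(P[mm],97,axis=0).round(3))
im=cv2.resize(np.load('scene.npz')['im'][150:240,180:290],(770,630),interpolation=cv2.INTER_CUBIC)[:600]
cv2.imwrite('pics/crop.png',im[:,:,::-1])
```

```text
scene cover n 1734 z 0.09302362033752755
 cover rect ((564.4048461914062, 125.35018157958984), (156.38909912109375, 161.89590454101562), 10.639248847961426) [[473. 190.]
 [502.  31.]
 [656.  60.]
 [626. 219.]]
 tile 1714 0.008826985899954707 ((473.23358154296875, 390.5494384765625), (102.12776184082031, 103.54557037353516), 81.185546875)
 cruc? [288 104   9  13  66] [292. 109.] [ 0.652 -0.298  0.102] [ 0.658 -0.246  0.136] [ 0.655 -0.268  0.118]
  rim box centre [np.float64(0.6550851711871766), np.float64(-0.27043403836117363)] 0.13585918239431302
 cruc? [238 169  16  17 201] [246. 177.] [0.52  0.103 0.102] [0.559 0.146 0.13 ] [0.54  0.124 0.119]
  rim box centre [np.float64(0.5394694333229367), np.float64(0.12482146225016605)] 0.13024100212550643
 obj [  117     0   242   232 27046] [ 0.495 -0.525  0.028] [0.789 0.262 0.419]
 obj [ 368    0   84  234 2939] [ 0.201 -0.037  0.137] [0.233 0.112 0.542]
 obj [472   0  27  75 620] [ 0.201 -0.583  0.252] [ 0.228 -0.501  0.458]
 obj [353 108  19  15  90] [ 0.49  -0.597  0.016] [ 0.578 -0.518  0.047]
 obj [374 111   7  11  58] [ 0.466 -0.571
[... 1302 characters left out ...]
8 180  13  12 123] [244. 185.] [0.519 0.102 0.103] [0.557 0.144 0.13 ] [0.537 0.133 0.121]
  rim box centre [np.float64(0.5375843110740441), np.float64(0.12221085076181433)] 0.12956517874188697
 obj [ 343    0   29  202 2372] [ 0.201 -0.07   0.113] [0.241 0.108 0.647]
 obj [  140    32   134   225 17247] [ 0.506 -0.494  0.029] [0.792 0.402 0.536]
 obj [  61  160   74  125 4803] [0.781 0.367 0.025] [0.8   0.594 0.247]
 obj [277 169  25  19 337] [ 0.421 -0.289  0.017] [ 0.494 -0.171  0.046]
 obj [295 189   9  11  69] [ 0.379 -0.072  0.016] [ 0.404 -0.051  0.048]
 obj [285 223   9  16 126] [0.362 0.229 0.018] [0.383 0.247 0.057]
 obj [147 274  37  22 611] [0.544 0.564 0.018] [0.611 0.597 0.063]
```

View pics/crop.png

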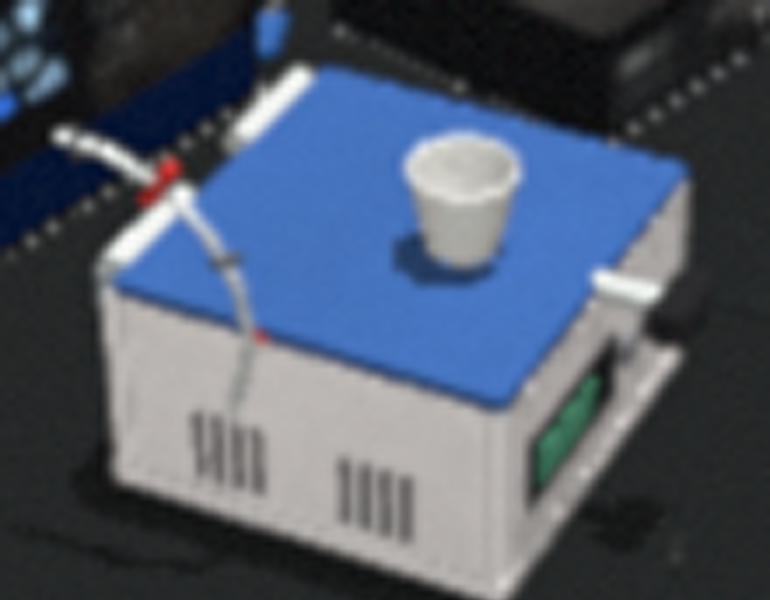

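The crop shows the knob stem at the front right, the crucible standing on the cover, and the pointer and arc on the +y side. The two views agree:

| Item | x, y (m) | Notes |
|---|---|---|
| Heater | (.566, .125) | yaw about 10.6° |
| Crucible | (.539, .124) | rim at z = .129 |
| Tile | (.473, .391) | |
| Knob | (.458, .105) | calculated from the heater pose |

I'll move above the crucible first.

Emit:
drive_tool:
  rows:
    - [1.1, -1.02, 0, 0]
    - [2.2, -2.04, 0, 0]
    - [3.3, -3.06, 0, 0]
    - [4.4, -4.07, 0, 0]
    - [5.5, -5.09, 0, 0]
    - [6.6, -6.1, 0, 0]
    - [7.7, -7.12, 0, 0]
    - [8.8, -8.14, 0, 0]
  grip: 85
  newtons: 20

```text
clock: 0.77
position: [0.3331, -0.2731, 0.2531]
ee_rot: [-0.0, 0.985, 0.172, -0.0]
contact_force: [1.5, -0.3, -0.6]
width: 0.085
gripper_force: 0.0
```

Emit:
drive_tool:
  rows:
    - [1.1, -1.02, 0, 0]
    - [2.2, -2.04, 0, 0]
    - [3.3, -3.06, 0, 0]
    - [4.4, -4.07, 0, 0]
    - [5.5, -5.09, 0, 0]
    - [6.6, -6.1, 0, 0]
    - [7.7, -7.12, 0, 0]
    - [8.8, -8.14, 0, 0]

```text
clock: 1.43
position: [0.4711, -0.007, 0.2531]
ee_rot: [0.0, 0.985, 0.172, -0.0]
contact_force: [1.9, -1.1, -0.1]
width: 0.0847
gripper_force: 0.0
```

Emit:
drive_tool:
  rows:
    - [1.1, -1.02, 0, 0.3]
    - [2.2, -2.04, 0, 0.6]
    - [3.3, -3.06, 0, 0.9]
    - [4.4, -4.07, 0, 1.2]
    - [4.4, -4.07, 0, 1.5]
    - [4.4, -4.07, 0, 1.53]
    - [4.4, -4.07, 0, 1.53]
    - [4.4, -4.07, 0, 1.53]

```text
clock: 2.1
position: [0.5393, 0.1233, 0.2529]
ee_rot: [0.0, 0.996, 0.093, -0.001]
contact_force: [-0.1, -0.2, 0.7]
width: 0.0848
gripper_force: 0.0
```

```bash
cat >> h.py <<'E'
from scipy.spatial.transform import Rotation as Ro
def todo(target,yaw=None):
    s=get_state(); q=s['ee_rot']; R=Ro.from_quat([q[1],q[2],q[3],q[0]]).as_matrix()
    y=np.degrees(np.arctan2(R[1,0],R[0,0]))
    print('tcp',s['position'].round(4),'yaw',y.round(2),'zax',R[:,2].round(4),'units',((np.array(target)-s['position'])@R/.025).round(2),'turn',None if yaw is None else (y-yaw)/6)
E
python3 - <<'E'
from h import *
print(manip.finger_overhang)
todo([.539,.124,.121],10.6)
im,d,ci=grab('wrist'); np.savez('wrist1.npz',im=im,d=d,**{k:np.array(v) for k,v in ci.items()})
cv2.imwrite('pics/w1.png',im[:,:,::-1])
P=cloud(ci,d);hsv=cv2.cvtColor(im,cv2.COLOR_RGB2HSV);Z=P[...,2]
m=(Z>.12)&(Z<.135)&(hsv[...,1]<60)&(hsv[...,2]>100)
nn,l,s,c=cv2.connectedComponentsWithStats(m.astype(np.uint8))
for k in range(1,nn):
    if s[k,4]>60:
        cn=max(cv2.findContours((l==k).astype(np.uint8),0,2)[0],key=len).reshape(-1,2); q=(plane(ci,cn,.128)[:,:2]*1000).astype(np.float32)
        print(s[k],cv2.minEnclosingCircle(q))
m=(abs(Z-.093)<.01)&(hsv[...,0]>95)&(hsv[...,0]<130)&(hsv[...,1]>120)
cn=max(cv2.findContours(m.astype(np.uint8),0,2)[0],key=len).reshape(-1,2)
print(cv2.boxPoints(cv2.minAreaRect((plane(ci,cn,.093)[:,:2]*1000).astype(np.float32))))
E
```

```text
0.022
tcp [0.5393 0.1233 0.2529] yaw 10.63 zax [-1.2e-03 -7.0e-04 -1.0e+00] units [ 0.   -0.03  5.28] turn 0.005126376999349406
[229 161  50  49 666] ((541.3342895507812, 123.06075286865234), 19.921497344970703)
[[477.11194  185.8042  ]
 [506.2202    29.66962 ]
 [657.6459    57.899963]
 [628.5376   214.03455 ]]
```

View pics/w1.png

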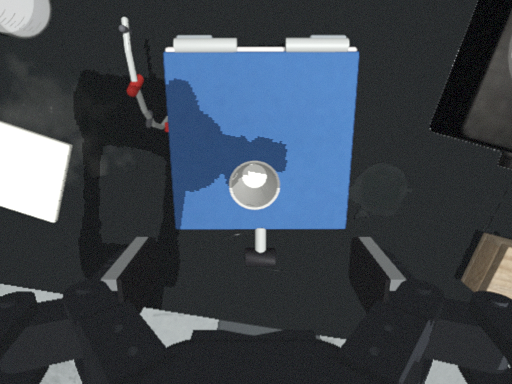

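The wrist view shows the crucible at (255,185), centred between the open fingers, and the knob at (261,256). I'll descend and grip at 20 N.

Emit:
drive_tool:
  rows:
    - [0.05, 0, 0.8, 0]
    - [0.05, 0, 1.6, 0]
    - [0.05, 0, 2.4, 0]
    - [0.05, 0, 3.2, 0]
    - [0.05, 0, 4.0, 0]
    - [0.05, 0, 4.6, 0]
    - [0.05, 0, 5.0, 0]
    - [0.05, 0, 5.28, 0]

```text
clock: 2.82
position: [0.5405, 0.1233, 0.1204]
ee_rot: [0.0, 0.996, 0.092, -0.001]
contact_force: [0.3, 0.5, 0.5]
width: 0.0851
gripper_force: 0.0
```

Emit:
drive_tool:
  rows:
    - [0, 0, 0, 0]
    - [0, 0, 0, 0]
    - [0, 0, 0, 0]
    - [0, 0, 0, 0]
    - [0, 0, 0, 0]
    - [0, 0, 0, 0]
    - [0, 0, 0, 0]
    - [0, 0, 0, 0]
  grip: 32
  newtons: 20

```text
clock: 3.48
position: [0.5417, 0.1242, 0.1219]
ee_rot: [0.0, 0.996, 0.093, 0.001]
contact_force: [0.8, -1.7, 3.3]
width: 0.0374
gripper_force: 20.0
```

Emit:
drive_tool:
  rows:
    - [0, 0, 0, 0]
    - [0, 0, 0, 0]
    - [0, 0, 0, 0]
    - [0, 0, 0, 0]
    - [0, 0, 0, 0]
    - [0, 0, 0, 0]
    - [0, 0, 0, 0]
    - [0, 0, 0, 0]

```text
clock: 4.15
position: [0.5416, 0.1242, 0.1216]
ee_rot: [0.0, 0.996, 0.093, 0.0]
contact_force: [0.3, -2.3, 5.7]
width: 0.0374
gripper_force: 20.1
```

Emit:
drive_tool:
  rows:
    - [0, 0, -0.05, 0]
    - [0, 0, -0.1, 0]
    - [0, 0, -0.2, 0]
    - [0, 0, -0.3, 0]
    - [0, 0, -0.4, 0]
    - [0, 0, -0.5, 0]
    - [0, 0, -0.6, 0]
    - [0, 0, -0.6, 0]

```text
clock: 4.82
position: [0.5415, 0.1244, 0.1369]
ee_rot: [-0.0, 0.996, 0.093, 0.001]
contact_force: [0.2, 0.8, -0.5]
width: 0.0382
gripper_force: 20.1
```

Run:
```python
from h import *
im,d,ci=grab('scene')
cv2.imwrite('pics/s2.png',cv2.resize(im[130:240,180:310],(780,660),interpolation=cv2.INTER_CUBIC)[:600,:,::-1])
```

```text
(no output)
```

View pics/s2.png

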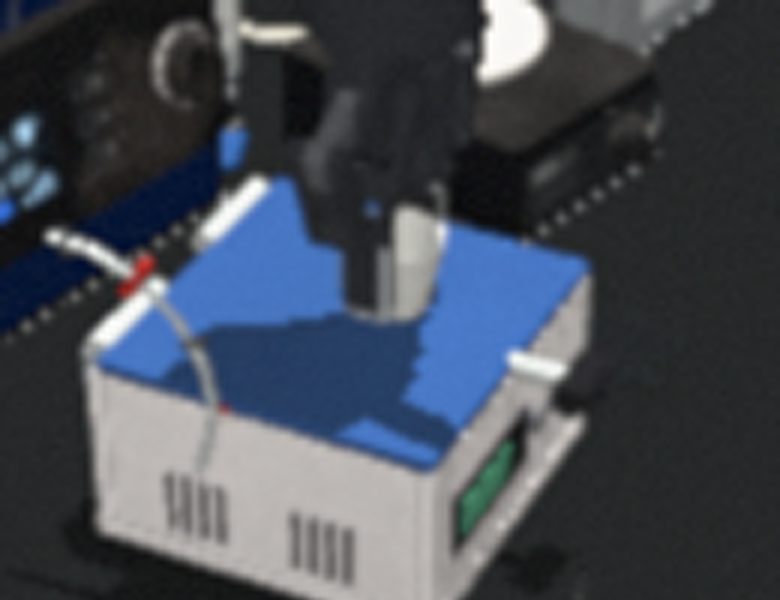

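The crucible is lifted and upright, with the fingertips about level with its foot. Next I raise it and carry it over the tile.

Emit:
drive_tool:
  rows:
    - [0, 0, -0.3, 0]
    - [0, 0, -0.8, 0]
    - [0, 0, -1.4, 0]
    - [0, 0, -2.0, 0]
    - [0, 0, -2.6, 0]
    - [0, 0, -3.1, 0]
    - [0, 0, -3.4, 0]
    - [0, 0, -3.5, 0]

```text
clock: 5.53
position: [0.5418, 0.1244, 0.2255]
ee_rot: [0.0, 0.996, 0.093, 0.001]
contact_force: [-0.2, 0.2, -0.4]
width: 0.0377
gripper_force: 20.2
```

Emit:
drive_tool:
  rows:
    - [-0.02, -0.3, 0, 0]
    - [-0.06, -0.9, 0, 0]
    - [-0.11, -1.6, 0, 0]
    - [-0.16, -2.4, 0, 0]
    - [-0.21, -3.2, 0, 0]
    - [-0.27, -4.0, 0, 0]
    - [-0.32, -4.8, 0, 0]
    - [-0.37, -5.6, 0, 0]

```text
clock: 6.2
position: [0.5049, 0.2614, 0.2226]
ee_rot: [0.0, 0.996, 0.093, -0.001]
contact_force: [0.5, 0.6, -0.2]
width: 0.0377
gripper_force: 20.2
```

Emit:
drive_tool:
  rows:
    - [-0.05, -0.8, 0, 0]
    - [-0.11, -1.6, 0, 0]
    - [-0.16, -2.4, 0, 0]
    - [-0.21, -3.2, 0, 0]
    - [-0.26, -4.0, 0, 0]
    - [-0.31, -4.7, 0, 0]
    - [-0.35, -5.2, 0, 0]
    - [-0.36, -5.4, 0, 0]

```text
clock: 6.87
position: [0.4712, 0.3929, 0.2227]
ee_rot: [0.0, 0.996, 0.094, -0.001]
contact_force: [-0.4, 0.1, -0.6]
width: 0.0374
gripper_force: 20.2
```

Run:
```python
from h import *
todo([.473,.391,.1])
for n in['scene','side']:
    im,d,ci=grab(n); P=cloud(ci,d); hsv=cv2.cvtColor(im,cv2.COLOR_RGB2HSV)
    p=get_state()['position']; r=np.hypot(P[...,0]-p[0],P[...,1]-p[1])
    m=(r<.03)&(hsv[...,1]<50)&(hsv[...,2]>140)&(P[...,2]>.1)&(P[...,2]<p[2]+.02); v,u=np.nonzero(m)
    print(n,m.sum(),p[2],P[m][:,2].min(),P[m][:,2].max())
    a=m.copy(); g=(r<.06)&(P[...,2]>.1)&(P[...,2]<p[2]); print(' lowest any',np.sort(P[g][:,2])[:5])
    if n=='scene': x=u.mean();y=v.mean(); x0=int(x)-50;y0=int(y)-50; cv2.imwrite('pics/s3.png',cv2.resize(im[max(0,y0):y0+110,x0:x0+110],(600,600))[:,:,::-1])
```

```text
tcp [0.4712 0.3929 0.2227] yaw 10.74 zax [-1.9e-03 -3.0e-04 -1.0e+00] units [0.07 0.09 4.91] turn None
scene 254 0.2228454089355455 0.19449761081216219 0.23506974088657398
 lowest any [0.19344585 0.19418798 0.19449761 0.19530178 0.19530201]
side 120 0.22297330925150255 0.19404179290843862 0.2405718151141882
 lowest any [0.19322998 0.19404179 0.19421907 0.19545938 0.19581856]
```

View pics/s3.png

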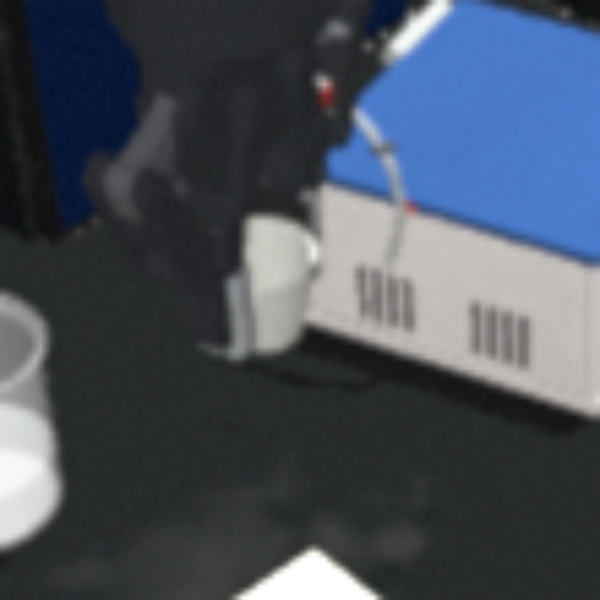

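The crucible hangs upright with its foot about 29 mm below the TCP, and the tile is directly below. I'll lower it to a few millimetres short and then creep.

Emit:
drive_tool:
  rows:
    - [0.07, 0.08, 0.5, 0]
    - [0.07, 0.08, 1.5, 0]
    - [0.07, 0.08, 2.6, 0]
    - [0.07, 0.08, 3.7, 0]
    - [0.07, 0.08, 4.8, 0]
    - [0.07, 0.08, 5.8, 0]
    - [0.07, 0.08, 6.6, 0]
    - [0.07, 0.08, 7.0, 0]

```text
clock: 7.63
position: [0.4733, 0.3873, 0.0459]
ee_rot: [0.002, 0.996, 0.092, -0.002]
contact_force: [0.1, 0.0, -0.6]
width: 0.0373
gripper_force: 20.2
```

Emit:
drive_tool:
  rows:
    - [0, 0, 0.03, 0]
    - [0, 0, 0.07, 0]
    - [0, 0, 0.11, 0]
    - [0, 0, 0.15, 0]
    - [0, 0, 0.2, 0]
    - [0, 0, 0.25, 0]
    - [0, 0, 0.3, 0]
    - [0, 0, 0.3, 0]

```text
clock: 8.3
position: [0.4744, 0.3896, 0.0413]
ee_rot: [0.0, 0.996, 0.093, 0.0]
contact_force: [-0.4, -0.2, -0.9]
width: 0.0377
gripper_force: 20.2
```

Emit:
drive_tool:
  rows:
    - [0, 0, 0.01, 0]
    - [0, 0, 0.02, 0]
    - [0, 0, 0.03, 0]
    - [0, 0, 0.04, 0]
    - [0, 0, 0.05, 0]
    - [0, 0, 0.06, 0]
    - [0, 0, 0.07, 0]
    - [0, 0, 0.07, 0]

```text
clock: 8.97
position: [0.4745, 0.3895, 0.0394]
ee_rot: [0.0, 0.996, 0.093, -0.0]
contact_force: [-0.6, 0.4, -1.0]
width: 0.0378
gripper_force: 20.2
```

Emit:
drive_tool:
  rows:
    - [0, 0, 0.01, 0]
    - [0, 0, 0.02, 0]
    - [0, 0, 0.03, 0]
    - [0, 0, 0.04, 0]
    - [0, 0, 0.05, 0]
    - [0, 0, 0.06, 0]
    - [0, 0, 0.06, 0]
    - [0, 0, 0.06, 0]

```text
clock: 9.63
position: [0.4746, 0.3896, 0.0382]
ee_rot: [-0.0, 0.996, 0.093, 0.0]
contact_force: [-1.3, 0.1, 1.0]
width: 0.0374
gripper_force: 20.3
```

Emit:
drive_tool:
  rows:
    - [0, 0, 0.01, 0]
    - [0, 0, 0.02, 0]
    - [0, 0, 0.02, 0]
    - [0, 0, 0.03, 0]
    - [0, 0, 0.03, 0]
    - [0, 0, 0.04, 0]
    - [0, 0, 0.04, 0]
    - [0, 0, 0.04, 0]

```text
clock: 10.3
position: [0.475, 0.3896, 0.0381]
ee_rot: [-0.0, 0.996, 0.093, 0.001]
contact_force: [-0.7, -1.5, 6.3]
width: 0.0378
gripper_force: 20.6
```

Contact is made, with about 6 N upward. I'll release, opening a little first, then wide, then rise.

Emit:
drive_tool:
  rows:
    - [0, 0, 0, 0]
    - [0, 0, 0, 0]
    - [0, 0, 0, 0]
    - [0, 0, 0, 0]
    - [0, 0, 0, 0]
    - [0, 0, 0, 0]
    - [0, 0, 0, 0]
    - [0, 0, 0, 0]
  grip: 46

```text
clock: 10.97
position: [0.4745, 0.3895, 0.0369]
ee_rot: [0.0, 0.996, 0.093, -0.0]
contact_force: [-0.5, -0.4, 0.5]
width: 0.0462
gripper_force: 0.0
```

Emit:
drive_tool:
  rows:
    - [0, 0, 0, 0]
    - [0, 0, 0, 0]
    - [0, 0, 0, 0]
    - [0, 0, 0, 0]
    - [0, 0, 0, 0]
    - [0, 0, 0, 0]
    - [0, 0, 0, 0]
    - [0, 0, 0, 0]
  grip: 80

```text
clock: 11.63
position: [0.4745, 0.3895, 0.037]
ee_rot: [0.0, 0.996, 0.093, -0.0]
contact_force: [-0.6, 0.5, 0.1]
width: 0.08
gripper_force: 0.0
```

Emit:
drive_tool:
  rows:
    - [0, 0, -0.2, 0]
    - [0, 0, -0.7, 0]
    - [0, 0, -1.4, 0]
    - [0, 0, -2.4, 0]
    - [0, 0, -3.6, 0]
    - [0, 0, -4.8, 0]
    - [0, 0, -6.0, 0]
    - [0, 0, -6.6, 0]

```text
clock: 12.3
position: [0.4758, 0.3904, 0.2067]
ee_rot: [-0.001, 0.996, 0.093, 0.003]
contact_force: [1.5, 0.2, -0.4]
width: 0.0798
gripper_force: 0.0
```

Run:
```python
from h import *
for n in['scene']:
    im,d,ci=grab(n); P=cloud(ci,d)
    m=(np.hypot(P[...,0]-.4745,P[...,1]-.39)<.04)&(P[...,2]>.015)&(P[...,2]<.08); t=m&(P[...,2]>.035)
    print(P[m].min(0),P[m].max(0),(P[t].min(0)+P[t].max(0))/2)
    cv2.imwrite('pics/s4.png',cv2.resize(im[120:320,100:310],(630,600))[:,:,::-1])
z=dict(np.load('wrist1.npz')); im=z['im']; g=cv2.cvtColor(im,cv2.COLOR_RGB2GRAY)
P=cloud(z,z['d']); m=(P[...,2]>.07)&(P[...,2]<.11)&(g<70); m[:235]=0; m[275:]=0; m[:,:235]=0; m[:,290:]=0
v,u=np.nonzero(m); print('knob',m.sum(),u.min(),u.max(),v.min(),v.max(),plane(z,[[(u.min()+u.max())/2,(v.min()+v.max())/2]],.093), np.median(P[m],0))
todo([.460,.1025,.25],10.6)
```

```text
[0.45206629 0.36980941 0.01516735] [0.49237569 0.40948128 0.04576166] [0.47222099 0.38964535 0.04045413]
knob 469 244 275 248 266 [[0.46323896 0.10263175 0.093     ]] [0.46509249 0.10425302 0.09567999]
tcp [0.4768 0.3911 0.2087] yaw 10.64 zax [ 0.0089  0.0057 -0.9999] units [-2.78 11.21 -1.73] turn 0.006550176483672547
```

View pics/s4.png

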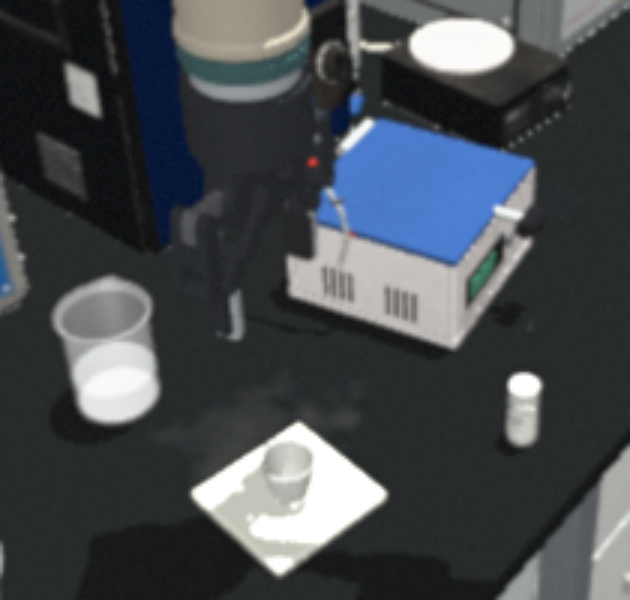

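The crucible stands upright at the centre of the tile. I'll move above the knob and check with the wrist camera.

Emit:
drive_tool:
  rows:
    - [-0.1, 0.4, -0.2, 0]
    - [-0.3, 1.2, -0.5, 0]
    - [-0.6, 2.2, -0.8, 0]
    - [-0.9, 3.3, -0.8, 0]
    - [-1.1, 4.5, -0.8, 0]
    - [-1.4, 5.7, -0.8, 0]
    - [-1.7, 6.9, -0.8, 0]
    - [-1.9, 8.0, -0.8, 0]
  grip: 60

```text
clock: 13.02
position: [0.4626, 0.1816, 0.2205]
ee_rot: [0.001, 0.996, 0.093, -0.002]
contact_force: [-0.2, 0.1, 0.7]
width: 0.0597
gripper_force: 0.0
```

Emit:
drive_tool:
  rows:
    - [-0.3, 1.1, 0, 0]
    - [-0.5, 2.0, 0, 0]
    - [-0.7, 2.8, 0, 0]
    - [-0.8, 3.2, 0, 0]
    - [-0.8, 3.2, 0, 0]
    - [-0.8, 3.2, 0, 0]
    - [-0.8, 3.2, 0, 0]
    - [-0.8, 3.2, 0, 0]

```text
clock: 13.68
position: [0.4598, 0.1029, 0.2218]
ee_rot: [-0.0, 0.996, 0.093, -0.0]
contact_force: [-0.8, -0.5, 0.7]
width: 0.06
gripper_force: 0.0
```

Run:
```python
from h import *
im,d,ci=grab('wrist'); cv2.imwrite('pics/w2.png',im[:,:,::-1])
hsv=cv2.cvtColor(im,cv2.COLOR_RGB2HSV);P=cloud(ci,d);Z=P[...,2];g=hsv[...,2]
s=get_state()['position']
m=(Z>.078)&(Z<.11)&(g<80)&(np.hypot(P[...,0]-.462,P[...,1]-.103)<.035)
v,u=np.nonzero(m); r=cv2.minAreaRect(np.c_[u,v].astype(np.float32)); print('knob px',m.sum(),r,plane(ci,[r[0]],.096),np.median(P[m],0),np.percentile(P[m],[5,95],axis=0))
m=(abs(Z-.093)<.01)&(hsv[...,0]>95)&(hsv[...,0]<130)&(hsv[...,1]>120)
cn=max(cv2.findContours(m.astype(np.uint8),0,2)[0],key=len).reshape(-1,2)
print(cv2.boxPoints(cv2.minAreaRect((plane(ci,cn,.093)[:,:2]*1000).astype(np.float32))))
todo([.462,.103,.096],10.6)
```

```text
knob px 707 ((254.5, 183.5), (21.0, 37.0), 90.0) [[0.46328771 0.10226262 0.096     ]] [0.4635004  0.10312021 0.09610642] [[0.45430794 0.08961847 0.09099942]
 [0.47061782 0.1156147  0.09811433]]
[[476.63257  185.42691 ]
 [505.92407   29.132866]
 [606.73035   48.025238]
 [577.43884  204.31927 ]]
tcp [0.4598 0.1029 0.2219] yaw 10.71 zax [-3.e-04  3.e-04 -1.e+00] units [0.09 0.01 5.03] turn 0.01867834969538033
```

View pics/w2.png

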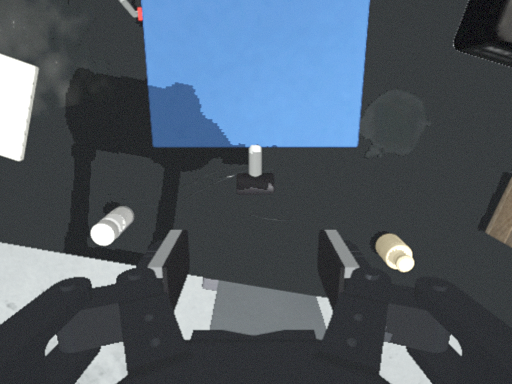

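The wrist view shows the knob at (254,183), which gives (.4633, .1025), nearly centred between the fingers. I'll descend and pinch it.

Emit:
drive_tool:
  rows:
    - [0.13, 0.04, 0.5, 0]
    - [0.13, 0.04, 1.2, 0]
    - [0.13, 0.04, 2.0, 0]
    - [0.13, 0.04, 2.8, 0]
    - [0.13, 0.04, 3.5, 0]
    - [0.13, 0.04, 4.1, 0]
    - [0.13, 0.04, 4.6, 0]
    - [0.13, 0.04, 4.8, 0]

```text
clock: 14.4
position: [0.4621, 0.1023, 0.1003]
ee_rot: [-0.0, 0.996, 0.093, -0.002]
contact_force: [-0.8, 0.1, -0.5]
width: 0.0601
gripper_force: 0.0
```

Emit:
drive_tool:
  rows:
    - [0, 0, 0, 0]
    - [0, 0, 0, 0]
    - [0, 0, 0, 0]
    - [0, 0, 0, 0]
    - [0, 0, 0, 0]
    - [0, 0, 0, 0]
    - [0, 0, 0, 0]
    - [0, 0, 0, 0]
  grip: 20
  newtons: 40

```text
clock: 15.07
position: [0.4638, 0.1021, 0.1025]
ee_rot: [-0.0, 0.996, 0.092, 0.001]
contact_force: [0.8, 4.7, 0.7]
width: 0.0291
gripper_force: 44.0
```

Emit:
drive_tool:
  rows:
    - [0, 0, 0, 0]
    - [0, 0, 0, 0]
    - [0, 0, 0, 0]
    - [0, 0, 0, 0]
    - [0, 0, -0.1, 0]
    - [0, 0, -0.2, 0]
    - [0, 0, -0.3, 0]
    - [0, 0, -0.4, 0]

```text
clock: 15.73
position: [0.4641, 0.1021, 0.1119]
ee_rot: [-0.001, 0.996, 0.092, 0.001]
contact_force: [3.8, 6.1, -4.0]
width: 0.0292
gripper_force: 43.4
```

Run:
```python
from h import *
s=get_state(); print(s['contact_force'],s['moment'],s['width'],s['gripper_force']); todo([.46,.1,.1])
im,d,ci=grab('scene')
cv2.imwrite('pics/s5.png',cv2.resize(im[130:240,180:310],(720,600),interpolation=cv2.INTER_CUBIC)[:,:,::-1])
# path table, units from the shut grasp
for a in (0,10,20,30,40,50,60): t=np.radians(a); print(a,(190*(1-np.cos(t))/25).round(2),(-190*np.sin(t)/25).round(2))
```

```text
[ 3.78603049  6.1220051  -4.04628644] [ 0.76909229 -0.17318814  0.05161789] 0.029245484156524726 43.41100037097931
tcp [0.4641 0.1021 0.1119] yaw 10.59 zax [ 0.0015  0.0013 -1.    ] units [-0.18  0.05  0.48] turn None
0 0.0 -0.0
10 0.12 -1.32
20 0.46 -2.6
30 1.02 -3.8
40 1.78 -4.89
50 2.71 -5.82
60 3.8 -6.58
```

View pics/s5.png

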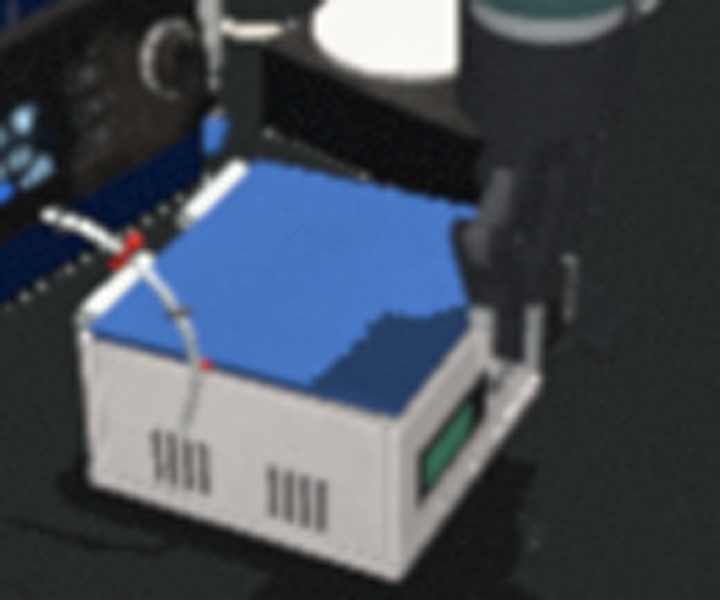

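The pinch holds at width 29 mm and 43 N, and the cover has started to lift. I'll follow the arc.

Emit:
drive_tool:
  rows:
    - [0.03, 0, -0.26, 0]
    - [0.06, 0, -0.55, 0]
    - [0.1, 0, -0.83, 0]
    - [0.15, 0, -1.12, 0]
    - [0.21, 0, -1.39, 0]
    - [0.28, 0, -1.66, 0]
    - [0.37, 0, -1.94, 0]
    - [0.46, 0, -2.2, 0]

```text
clock: 16.45
position: [0.4757, 0.1044, 0.1669]
ee_rot: [-0.001, 0.996, 0.092, 0.001]
contact_force: [4.5, 4.9, -6.9]
width: 0.0288
gripper_force: 42.1
```

Emit:
drive_tool:
  rows:
    - [0.12, 0, -0.31, 0]
    - [0.26, 0, -0.61, 0]
    - [0.4, 0, -0.91, 0]
    - [0.56, 0, -1.2, 0]
    - [0.74, 0, -1.49, 0]
    - [0.92, 0, -1.76, 0]
    - [1.12, 0, -2.03, 0]
    - [1.32, 0, -2.29, 0]

```text
clock: 17.12
position: [0.5072, 0.1104, 0.2231]
ee_rot: [-0.001, 0.996, 0.092, -0.0]
contact_force: [3.8, 4.3, -9.3]
width: 0.0289
gripper_force: 40.3
```

```bash
cat >> h.py <<'E'
def cover():
    im,d,ci=grab('scene'); P=cloud(ci,d); hsv=cv2.cvtColor(im,cv2.COLOR_RGB2HSV)
    X=P-np.array([.566,.1255,0]); a=np.radians(10.6); lx=X[...,0]*np.cos(a)+X[...,1]*np.sin(a); ly=-X[...,0]*np.sin(a)+X[...,1]*np.cos(a)
    m=(hsv[...,0]>95)&(hsv[...,0]<130)&(hsv[...,1]>100)&(abs(lx)<.09)&(abs(ly)<.085)&(P[...,2]>.1)
    m=cv2.erode(m.astype(np.uint8),np.ones((3,3)))>0
    f=np.polyfit(P[m][:,2],lx[m],1); print('cover n',m.sum(),'angle',90+np.degrees(np.arctan(f[0])))
    return im
E
python3 - <<'E'
from h import *
s=get_state(); print(s['contact_force'],s['moment'],s['width'],s['gripper_force']); cover()
todo([.4633+.190*.5*np.cos(np.radians(10.6)),.1021+.095*np.sin(np.radians(10.6)),.1021+.1645])
E
```

```text
[ 3.8162002   4.3246553  -9.25944074] [ 0.74519077 -0.39012306 -0.02533185] 0.028852225189403027 40.34433424472809
cover n 489 angle 38.43536208517035
tcp [0.5084 0.1106 0.2244] yaw 10.59 zax [ 0.001   0.0018 -1.    ] units [ 1.97 -0.   -1.69] turn None
```

Emit:
drive_tool:
  rows:
    - [0.22, 0, -0.25, 0]
    - [0.45, 0, -0.49, 0]
    - [0.69, 0, -0.72, 0]
    - [0.93, 0, -0.94, 0]
    - [1.2, 0, -1.14, 0]
    - [1.46, 0, -1.34, 0]
    - [1.74, 0, -1.52, 0]
    - [2.02, 0, -1.69, 0]

```text
clock: 17.83
position: [0.5562, 0.1196, 0.2657]
ee_rot: [-0.001, 0.996, 0.093, -0.002]
contact_force: [1.0, 5.5, -9.2]
width: 0.0286
gripper_force: 40.1
```

Emit:
drive_tool:
  rows:
    - [0, 0, 0, 0]
    - [0, 0, 0, 0]
    - [0, 0, 0, 0]
    - [0, 0, 0, 0]
    - [0, 0, 0, 0]
    - [0, 0, 0, 0]
    - [0, 0, 0, 0]
    - [0, 0, 0, 0]

```text
clock: 18.5
position: [0.5562, 0.1196, 0.2657]
ee_rot: [-0.001, 0.996, 0.093, -0.001]
contact_force: [0.6, 5.5, -9.1]
width: 0.0289
gripper_force: 40.3
```

Run:
```python
from h import *
s=get_state(); print(s['contact_force'],s['moment'],s['width'],s['gripper_force']); im=cover(); im=cover()
cv2.imwrite('pics/s6.png',cv2.resize(im[110:240,170:300],(600,600),interpolation=cv2.INTER_CUBIC)[:,:,::-1])
todo([.4633+.190*.5*np.cos(np.radians(10.6)),.1021+.095*np.sin(np.radians(10.6)),.1021+.1645])
```

```text
[ 0.60333024  5.4551041  -9.11217009] [ 0.86531573  0.06003368 -0.05962765] 0.028879423550393267 40.3260201215744
cover n 219 angle 58.715904690656934
cover n 214 angle 58.67004170261018
tcp [0.5562 0.1196 0.2657] yaw 10.62 zax [-0.0021  0.001  -1.    ] units [ 0.02  0.01 -0.04] turn None
```

View pics/s6.png

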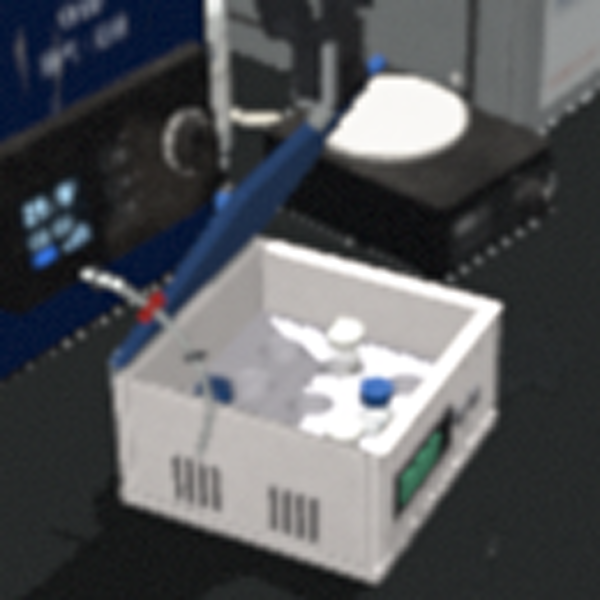

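The red pointer sits at the red mark, around (150,308) in the crop. Kinematics give about 59.4° and the depth fit 58.7°, so I'll nudge up by 0.8° and recheck.

Emit:
drive_tool:
  rows:
    - [0.02, 0, -0.01, 0]
    - [0.04, 0, -0.02, 0]
    - [0.06, 0, -0.03, 0]
    - [0.08, 0, -0.04, 0]
    - [0.1, 0, -0.05, 0]
    - [0.1, 0, -0.05, 0]
    - [0.1, 0, -0.05, 0]
    - [0.1, 0, -0.05, 0]

```text
clock: 19.27
position: [0.5582, 0.12, 0.2668]
ee_rot: [-0.001, 0.996, 0.093, -0.002]
contact_force: [-0.4, 5.2, -8.1]
width: 0.0285
gripper_force: 40.4
```

Run:
```python
from h import *
s=get_state(); print(s['contact_force'],s['width'],s['gripper_force'],s['qd'].round(3),s['position']); cover()
o=np.load('scene.npz')
im,d,ci=grab('scene')
for nm,I in (('start',o['im']),('now',im)):
    c=I.astype(int); w=np.clip(c[...,0]-np.maximum(c[...,1],c[...,2])-40,0,None); w[:155]=0;w[215:]=0;w[:,:180]=0;w[:,235:]=0
    v,u=np.nonzero(w); print(nm,list(zip(u,v,w[v,u]))[:30])
C=lambda dz,r:np.array([.566,.1255,.089])+np.array([[np.cos(.185),-np.sin(.185),0],[np.sin(.185),np.cos(.185),0],[0,0,1]])@np.array([.08-r*np.cos(dz),.083,r*np.sin(dz)])
for a in(0,50,58,59,60,61,62,70):
    p=C(np.radians(a),.065); q=np.array(ci['R'])@p+ci['t']; print(a,cv2.projectPoints(p[None],cv2.Rodrigues(np.array(ci['R']))[0],np.array(ci['t']),K(ci),np.array(ci['dist']))[0].ravel().round(2))
P=cloud(ci,d)
for c,n in(((.4722,.3896),'crucible'),((.372,.239),'vial'),((.393,-.061),'weight')):
    m=(np.hypot(P[...,0]-c[0],P[...,1]-c[1])<.035)&(P[...,2]>.015)&(P[...,2]<.08); print(n,P[m].min(0).round(3),P[m].max(0).round(3))
```

```text
[-0.37064105  5.19032407 -8.11480259] 0.02854851123608446 40.41458308696747 [ 0.     0.002 -0.001 -0.    -0.001  0.002] [0.55818837 0.12002169 0.26683228]
cover n 263 angle 59.375745256758606
start [(np.int64(204), np.int64(172), np.int64(10)), (np.int64(203), np.int64(173), np.int64(53)), (np.int64(204), np.int64(173), np.int64(84)), (np.int64(205), np.int64(173), np.int64(39)), (np.int64(202), np.int64(174), np.int64(18)), (np.int64(203), np.int64(174), np.int64(93)), (np.int64(204), np.int64(174), np.int64(106)), (np.int64(205), np.int64(174), np.int64(49)), (np.int64(202), np.int64(175), np.int64(22)), (np.int64(203), np.int64(175), np.int64(69)), (np.int64(204), np.int64(175), np.int64(57)), (np.int64(201), np.int64(176), np.int64(11)), (np.int64(202), np.int64(176), np.int64(42)), (np.int64(203), np.int64(176), np.int64(37)), (np.int64(200), np.int64(177), np.int64(26)), (np.int64(201), np.int64(177), np.int64(55)), (np.int64(202), np.int64(177), np.int64(45)), (np.int64(200), np.int64(178), np.int64(54)), (np.int64(201), np.int64(178), np.int64(54)), (np.int64(202), np.int64(1
[... 630 characters left out ...]
203), np.int64(176), np.int64(42)), (np.int64(200), np.int64(177), np.int64(22)), (np.int64(201), np.int64(177), np.int64(56)), (np.int64(202), np.int64(177), np.int64(52)), (np.int64(203), np.int64(177), np.int64(6)), (np.int64(200), np.int64(178), np.int64(44)), (np.int64(201), np.int64(178), np.int64(65)), (np.int64(202), np.int64(178), np.int64(35)), (np.int64(201), np.int64(179), np.int64(19))]
0 [216.   198.68]
50 [206.65 179.43]
58 [203.87 176.8 ]
59 [203.5  176.49]
60 [203.13 176.19]
61 [202.76 175.89]
62 [202.39 175.6 ]
70 [199.3  173.44]
crucible [0.452 0.369 0.015] [0.491 0.409 0.045]
vial [0.362 0.228 0.015] [0.386 0.25  0.058]
weight [ 0.379 -0.078  0.015] [ 0.407 -0.046  0.05 ]
```

The angle now reads between 59.4° and about 60°, the pointer coincides with the red mark and the bystanders haven't moved. I'm handing in.

```bash
python3 -c "
from rig import order; print(order.sign_off())"
```

```text
the job is handed in; nothing more can be done
None
```

The crucible stands upright at the centre of the tile, set down with a 20 N grip; the cover is held at about 60° with its pointer on the red mark, and the job is handed in (verdict not shown).

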